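Roll the cradle's thumbwheel until the jaw meets the gauge line

TASK

On the timber cradle, press a fingertip on top of the knurled thumbwheel and roll it, stroke after stroke, so that the sliding jaw closes towards the dark timber piece until the line on the jaw's pointer lies level with the line on the gauge clip; then take the finger off. Press gently, move the jaw only by its wheel without touching the jaw itself or the timber, and never let the jaw reach the timber. Everything else in the cradle and on the bench is left where it is: nothing is gripped or lifted.

Things in the scene. Friction and masses are not known exactly. Their poses are not given: they have to be found in the camera images.
- cradle: plywood bed 300 (x) x 190 (y) x 14 mm, fixed, origin at the centre of its underside; the jaw closes towards its +x. Near its -x end the grey wheel housing: two upright cheeks 86 mm long, 8 mm thick, 28 mm apart, tops 78 mm above the bench, the thumbwheel between them. At the +x end a fixed stop, 60 mm high. An aluminium rail, 16 mm wide, runs along the -y edge.
- wheel: knurled steel thumbwheel, 64 mm diameter over its 32 ridges, 24 mm wide. Origin at its centre, at cradle (-105, 0, 62) mm; its y axis is the axle, parallel to the cradle's y (x and z turn with it). Rolling its top towards cradle +x moves the jaw +x, 8 mm per radian (1 mm for 4 mm of rim); rolling back opens it. It needs about 1.5 N at the rim and stays where it is left.
- wheel_top (a point): top of the thumbwheel, straight above the axle, 94 mm above the bench and 16 mm above the cheeks when not pressed; does not turn. The unit of wheel, guide rods and jaw is sprung: under a finger it gives straight down by up to 8 mm, starting at about 4 N and adding 1.2 N per mm, then is solid; released, it rises again.
- jaw: aluminium sliding jaw, 110 mm wide across the cradle, its top 55 mm above the bench, cork-faced towards +x, the face 10 mm ahead of its pointer line. Origin on the bed's surface, 14 mm above the bench, below the pointer line in x, on the cradle's centre line; same axes as the cradle. It slides 40 mm along cradle x, from x = -45 mm to -5 mm. Driven by the thumbwheel along two guide rods.
- jaw_line (a point): the white line, 3 mm wide, along the middle of the top of the jaw's dark steel pointer (a 10 mm wide finger), at its outer (-y) end, 42 mm above the bench. The line runs along cradle y.
- gauge: dark steel gauge clip, 22 mm long, clamped on the rail at the -y edge of the cradle, fixed. Same axes as the cradle; its origin (x) lies at its line, at the height of the bed's surface (14 mm above the bench).
- gauge_line (a point): the white line, 3 mm wide, across the middle of the top of the gauge clip, 42 mm above the bench: the gauge mark. It runs along cradle y. The jaw line starts 9 mm or more on its -x side and is to be brought level with it in cradle x (the two points stay about 2 mm apart in y).
- timber: dark timber piece 90 x 50 x 40 mm, loose on the cradle's bed between jaw and end stop, origin at the centre of its underside. Its near end lies about 12 mm beyond where the jaw's cork face should come to stand.
- spatula: flat steel spatula with a wooden handle, 200 mm, loose on the bench beside the cradle; bystander
- pick: steel dental pick, 145 mm, loose on the bench beyond the cradle; bystander
- packing: light wood packing block 50 x 24 x 16 mm, loose on the cradle's bed beside the wheel housing; bystander
- weight: small brass weight with a knob, 36 mm diameter, 42 mm high, loose on the cradle's bed beside the timber; bystander
- cup: white ceramic cup, 64 mm across, 70 mm high, on the bench past the cradle's +x end; bystander
- jar: amber glass jar with black cap, 52 mm across, 75 mm high, on the bench past the cradle's +x end; bystander
- brush: flat brush with a wooden handle, 170 mm, loose on the bench before the cradle's -x end; bystander

How it is judged:
By the outcome, as a careful person would: the job done as asked, in the order asked, and still so for the second after the job is handed in, with the robot touching nothing.
It also fails if it takes over 48 s, if anything falls off the work surface, if the arm or the gripper's body presses on something with over 40 N, if the wrist force passes 120 N, or if a joint passes its speed limit or range.

ROBOT

A 6-joint arm with a two-finger parallel gripper is mounted at the origin on the work surface. World frame = base frame: x ahead of the robot, y to its left, z up, the work surface at z = 0. Lengths are in mm, angles in degrees, forces in N, time in s.
With the tool pointing down it reaches from about 325 to 875 mm from the base axis. Payload 4.4 kg.
Tool frame: the origin (TCP) lies midway between the tips of the shut fingers; the grasp point (between the pads) lies 19 mm behind it; z points along the fingers, x is the direction in which the jaws open and shut, and the axes are right-handed (so a half turn about z gives the same grasp; the last joint's range is limited). The gripper opens to 85 mm and grips with 20 to 120 N. Pads are 22 mm wide; open, the fingers measure 114 mm over their backs; the gripper's body (76 mm by 85 mm) begins 54 mm behind the grasp point. The pads swing forward as they close: fully open they stand 13 mm farther back than shut.
Start: joints at [-79.727, 11.837, 88.321, -0, 79.842, -8.623], TCP at [186.204, -544.018, 231.282] pointing down, gripper open.
Joint ranges: [-156.59, 156.59], [-49.26, 127.26], [12.9, 141.05], [-63.56, 243.56], [4.71, 150.69], [-161.64, 161.64]. Speed limits (degrees/s): [159.86, 159.86, 180, 180, 180, 180].

INTERFACE

Orientations are given as a 3x3 rotation matrix whose columns are the frame's x, y, z axes.
In Python, from bench import env gives the robot as it stands.
- The arm moves only by the tool play_rows, never from a script. Its argument "rows" is a list of rows, each a list of 7 numbers: the shift along the tool's x, y, z in mm, then the turn, a rotation vector about the tool's x, y, z in rad, then the closure, from 0 (fully open) to 1 (shut). In form: [[tx, ty, tz, rx, ry, rz, claw], ...]. A call has 1 to 20 rows; each row shifts and turns the pose as measured when the row begins, along the tool's axes as they then stand; what a row does not reach is not made up. A row lasts 1/10 s, in which the tool goes at most 50 mm and 8.59 degrees, less where a joint would pass 70% of its speed; a pose out of reach is approached as far as the arm can. A call with a gripper value outside its range is refused whole. The fingers move at their own pace and stop on an object; "force" is the grip in N (left out, the last holds). Time passes only in rows, so rows that do not move let the fingers close. It gives the time, the measured TCP pose, the force and the opening at its end, in the units of the state.
- env.observe(): the state, without advancing time (a new reading comes with each control period).
- env.grab_frame(name): name is "side" or "top"; returns a dict with "image" (384x512x3 uint8, red, green, blue), "mtx" (3x3 intrinsics, pixels), "k1" (the pictures are not rectified: a ray, as slopes to the right and down, at radius r is drawn at 1 + k1 r^2 times it, then the intrinsics apply), "eye" and "attitude" of the camera in the world. Camera axes: x right, y down, z forward; pixel columns grow to the right and rows downward; lengths in mm; the calibration is good to about 2 mm. A picture is of the moment at which its call begins. There is no depth.
- env.sign_off(): hands the job in, once; it reports no verdict.
Trained networks look in a picture, given as the dict that the camera call returned (one of the last four; its "shot" number tells which), for a name from the list of things; names that differ only in an ending like _2 or _b are one class to them, and where a whole thing is asked for, a point or a joint stands for the part that bears it (a point fixed in the world has none). Each returns a list of dicts, best first, with "confidence" (0 to 1); they miss things now and then, are a little off and sometimes report something else, mostly with a low value. They report only what shows in the picture. A call takes as long as a camera call.
- env.recognise(name, picture): "centre" ([x, y, z] in mm, in the coordinates of the camera as it stood for that picture, good to about 4 mm: the middle of the surface that is visible of it).
- env.landmark_of(name, picture): "centre" ([x, y, z] in mm, in the coordinates of the camera as it stood for that picture, good to about 4 mm: a listed point, or the origin of a listed thing).
The state is a dict: "time_s": time; "joint_positions": joint angles; "qd": joint speeds; "joint_efforts": joint torques, N m; "ee_pos": TCP position; "ee_rot": TCP orientation; "ft_force": force on the tool from outside, world axes, zero at the start; "torque": the same for the moment, N m; "gripper_width": opening from 0.0 (shut) to 1.0 (fully open).
Only numpy, scipy, OpenCV 4.12 (cv2) and the standard library are available. Lean on these libraries where they do the work, as an engineer would, in place of code of your own. Each camera call takes 0.05 s, during which the arm holds its last target.

## Working session

There is one attempt and no reset: what is moved stays moved. The work goes in short steps, Python scripts to look and compute and a tool call to move; the robot and the scene stay as the last step left them, time stands still between calls to the robot, and variables do not carry over. Pictures are saved under pics/ and viewed, and the job is handed in when it is done.

Besides the shell and the picture viewer there is one more tool, called after "Call:" by a JSON object that holds its "op" and its "data", one argument or row to a line. play_rows: Moves the arm, as the interface text tells. Its arguments: {"type":"object","properties":{"rows":{"type":"array","items":{"type":"array","items":{"type":"number"}}},"force":{"type":"number"}},"required":["rows"]}

```bash
mkdir -p pics; ls
cat > h.py <<'E'
import numpy as np, cv2
from bench import env
def shot(name,fn=None):
    p=env.grab_frame(name)
    if fn: cv2.imwrite('pics/'+fn,cv2.cvtColor(p['image'],cv2.COLOR_RGB2BGR))
    return p
def toworld(p,c): return np.array(p['attitude'])@np.array(c)+np.array(p['eye'])
def pix2plane(p,u,v,z):
    K=np.array(p['mtx']); d=cv2.undistortPoints(np.array([[[u,v]]],float),K,np.array([p['k1'],0,0,0,0.]))[0,0]
    r=np.array(p['attitude'])@np.array([d[0],d[1],1]); e=np.array(p['eye']); return e+r*(z-e[2])/r[2]
def proj(p,X):
    R=np.array(p['attitude']);c=R.T@(np.array(X,float)-np.array(p['eye']))
    a=c[:2]/c[2];a=a*(1+p['k1']*(a@a));K=np.array(p['mtx']);return (K@[a[0],a[1],1])[:2]
E
python3 - <<'E'
from h import *
np.set_printoptions(precision=2,suppress=True)
for n in ['top','side']:
    p=shot(n,n+'0.png'); print(n,p['eye'],p['k1'],np.array(p['mtx']).tolist(),p['attitude'])
    for o in ['wheel_top','wheel','jaw_line','gauge_line','cradle','gauge','jaw','timber']:
        print(o,[(np.round(toworld(p,r['centre']),1),round(r['confidence'],2)) for r in env.landmark_of(o,p)[:2]])
print(env.observe())
E
```

```text
pics
top [ 386.82   57.44 1298.51] -0.20593477770420524 [[490.4996550425364, 0.0, 242.37548878406113], [0.0, 490.4996550425364, 192.09673021703216], [0.0, 0.0, 1.0]] [[-0.02 -0.99  0.13]
 [-1.    0.02 -0.01]
 [ 0.01 -0.13 -0.99]]
wheel_top [(array([ 529.3, -141.3,   94.9]), 0.85)]
wheel [(array([ 532.2, -141.4,   62.3]), 0.74)]
jaw_line [(array([579.3, -58.9,  44. ]), 0.66), (array([510.8, 182.1,   1.3]), 0.31)]
gauge_line []
cradle [(array([499.8, -44.4,   0. ]), 0.55)]
gauge [(array([591.1, -42.7,  13.9]), 0.47)]
jaw [(array([511.3, -83.1,  13. ]), 0.76)]
timber [(array([485.7,  -2.6,  12.7]), 0.96)]
side [ 484.79 -671.48  525.81] 0.0016860623612667384 [[441.80301184128, 0.0, 257.7682099859703], [0.0, 441.80301184128, 190.74308482096558], [0.0, 0.0, 1.0]] [[ 1.   -0.07  0.07]
 [-0.09 -0.51  0.85]
 [-0.02 -0.85 -0.52]]
wheel_top [(array([ 528.1, -144.9,   92.8]), 0.85)]
wheel [(array([ 529.9, -142.9,   62.8]), 0.95)]
jaw_line [(array([585.7, -61.5,  42.8]), 0.67)]
gauge_line [(array([580. , -48.9,  37.9]), 0.56)]
cradle [(array([500.4, -44.8,   1. ]), 0.85), (array([ 527.5, -141.1,   94.3]), 0.68)]
gauge [(array([581.7, -39.3,  14.2]), 0.65)]
jaw []
timber [(array([481.3,  -3.4,  13.9]), 0.77), (array([ 527.7, -145.5,   92.6]), 0.42)]
{'time_s': 0.9, 'joint_positions': array([-79.73,  11.84,  88.32,   0.  ,  79.84,  -8.62]), 'qd': array([ 0.03, -0.02,  0.04,  0.02,  0.01, -0.01]), 'joint_efforts': array([ -0. , -38.3, -29.2,  -0. ,   0. ,   0. ]), 'ee_pos': array([ 186.22, -544.02,  231.28]), 'ee_rot': array([[ 0.32, -0.95,  0.  ],
       [-0.95, -0.32,  0.  ],
       [ 0.  , -0.  , -1.  ]]), 'ft_force': array([-0.47,  0.29,  0.17]), 'torque': array([-0.02,  0.  , -0.04]), 'gripper_width': 1.003158045684051}
```

View pics/top0.png

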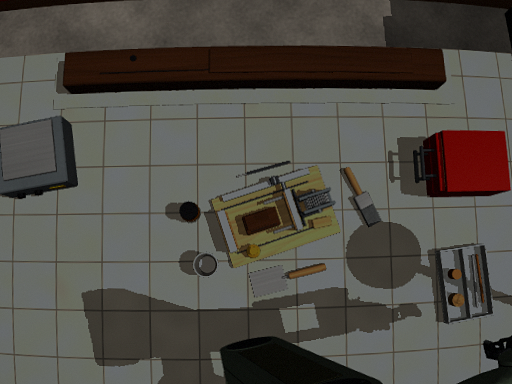

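View pics/side0.png

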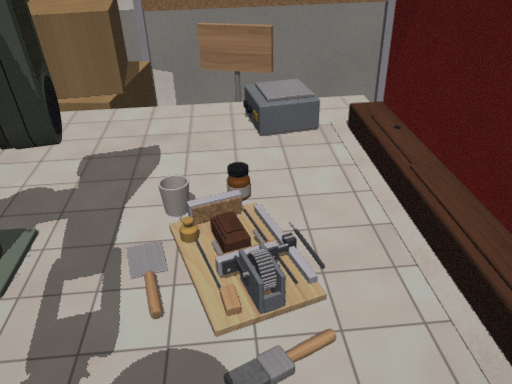

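Run:
```python
import cv2
a=cv2.imread('pics/top0.png')[150:280,195:355]; cv2.imwrite('pics/t1.png',cv2.convertScaleAbs(cv2.resize(a,None,fx=4.6,fy=4.6,interpolation=cv2.INTER_CUBIC),alpha=1.5))
a=cv2.imread('pics/side0.png')[180:330,160:340]; cv2.imwrite('pics/s1.png',cv2.resize(a,None,fx=4,fy=4,interpolation=cv2.INTER_CUBIC))
```

```text
(no output)
```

View pics/t1.png

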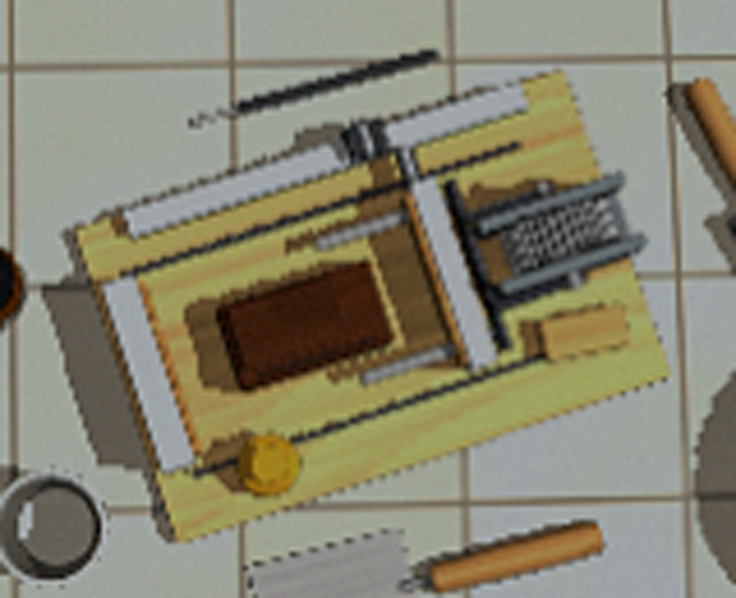

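View pics/s1.png

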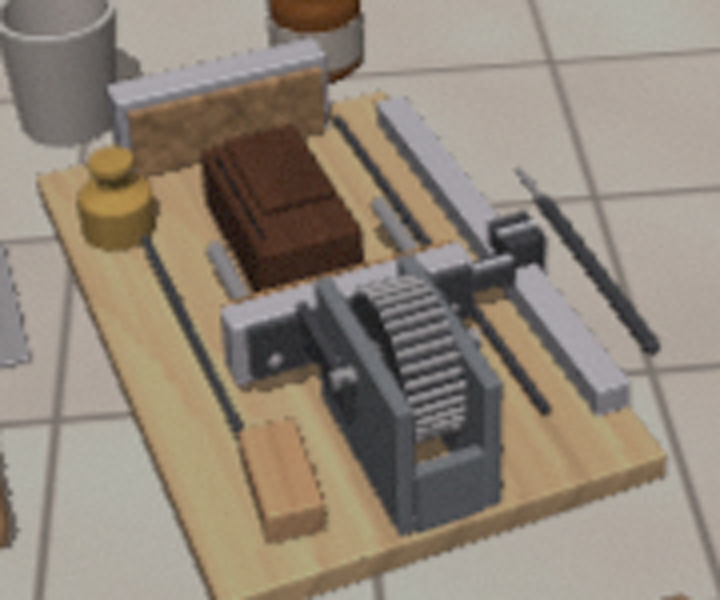

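Run:
```python
from h import *
np.set_printoptions(precision=1,suppress=True)
p=shot('top'); s=shot('side')
T=lambda u,v,z:pix2plane(p,195+(u+.5)/4.6-.5,150+(v+.5)/4.6-.5,z)
S=lambda u,v,z:pix2plane(s,160+(u+.5)/4-.5,180+(v+.5)/4-.5,z)
loc={'mx_my':(-150,-95),'mx_py':(-150,95),'px_py':(150,95),'px_my':(150,-95)}
A=[('px_py',T(175,541,14)),('mx_py',T(668,378,14)),('mx_my',T(562,70,14)),('px_my',T(76,230,14)),('px_py',S(38,180,14)),('mx_my',S(665,460,14)),('px_my',S(383,94,14))]
for sel in (A[:4],A[4:],A):
    L=np.array([loc[k] for k,_ in sel],float);W=np.array([w[:2] for _,w in sel])
    l=L-L.mean(0);w=W-W.mean(0)
    th=np.arctan2((l[:,0]*w[:,1]-l[:,1]*w[:,0]).sum(),(l*w).sum())
    R=np.array([[np.cos(th),-np.sin(th)],[np.sin(th),np.cos(th)]]);t=W.mean(0)-R@L.mean(0)
    print(np.degrees(th),t,'res',(W-(L@R.T+t)).round(1).tolist(),'wheel',R@[-105,0]+t)
inv=lambda w:R.T@(w[:2]-t)
for n,w in [('gaugeS',S(513,222,42)),('jawS',S(490,268,42)),('gaugeT',T(362,140,42)),('jawT',T(405,160,42))]: print(n,w,inv(w))
for P,nm in((p,'top'),(s,'side')):
    g=[proj(P,[*(R@[x,-60]+t),42]) for x in(-30,-20)]; print(nm,'px/mm',(g[1]-g[0])/10)
```

```text
107.11445283385254 [497.2 -44. ] res [[1.9, -0.4], [0.3, 1.8], [-0.7, 0.9], [-1.6, -2.3]] wheel [ 528.1 -144.4]
107.35564176555488 [496.4 -50.8] res [[2.5, -1.1], [-1.8, 1.9], [-0.7, -0.8]] wheel [ 527.7 -151. ]
107.18855725602383 [496.8 -46.9] res [[2.5, 2.7], [0.5, 4.7], [-0.4, 3.6], [-0.9, 0.5], [1.7, -5.4], [-1.8, -1.6], [-1.6, -4.6]] wheel [ 527.8 -147.2]
gaugeS [587.4 -37.1  42. ] [-17.4 -89.5]
jawS [572.5 -68.7  42. ] [-43.2 -65.9]
gaugeT [587.4 -38.3  42. ] [-18.6 -89.1]
jawT [575.6 -62.4  42. ] [-38.1 -70.8]
top px/mm [-0.4  0.1]
side px/mm [-0.2 -0.3]
```

```bash
cat >> h.py <<'E'
TH=np.radians(107.19); RR=np.array([[np.cos(TH),-np.sin(TH)],[np.sin(TH),np.cos(TH)]])
OFF={'top':np.array([497.2,-44.]),'side':np.array([496.4,-50.8])}
def rect(n,N=4,z=42,x0=-60,x1=10,y0=-105,y1=-50,st=0.25):
    acc=0
    for i in range(N):
        p=env.grab_frame(n); acc=acc+p['image'].astype(np.float32)
    im=acc/N
    xs=np.arange(x0,x1,st); ys=np.arange(y1,y0,-st)
    X,Y=np.meshgrid(xs,ys); W=np.stack([X.ravel(),Y.ravel()],1)@RR.T+OFF[n]
    W=np.c_[W,np.full(len(W),z)]
    R=np.array(p['attitude']);c=(W-np.array(p['eye']))@R; a=c[:,:2]/c[:,2:]; a=a*(1+p['k1']*(a**2).sum(1,keepdims=True))
    K=np.array(p['mtx']); uv=a*[K[0,0],K[1,1]]+K[:2,2]
    uv=uv.astype(np.float32).reshape(X.shape+(2,))
    return im,cv2.remap(im,uv[...,0],uv[...,1],cv2.INTER_CUBIC),xs,ys
def both(tag,N=4):
    o=[]
    for n in('top','side'):
        im,r,xs,ys=rect(n,N); np.save(f'pics/{tag}_{n}.npy',r)
        r=cv2.resize(np.clip(r*(1.6 if n=='top' else 1.2),0,255).astype(np.uint8),None,fx=2.6,fy=1.3*1.0); o.append(r[...,::-1])
    cv2.imwrite(f'pics/{tag}.png',np.vstack(o)); print([x.shape for x in o])
E
python3 - <<'E'
from h import *
both('r0')
E
```

```text
[(286, 728, 3), (286, 728, 3)]
```

View pics/r0.png

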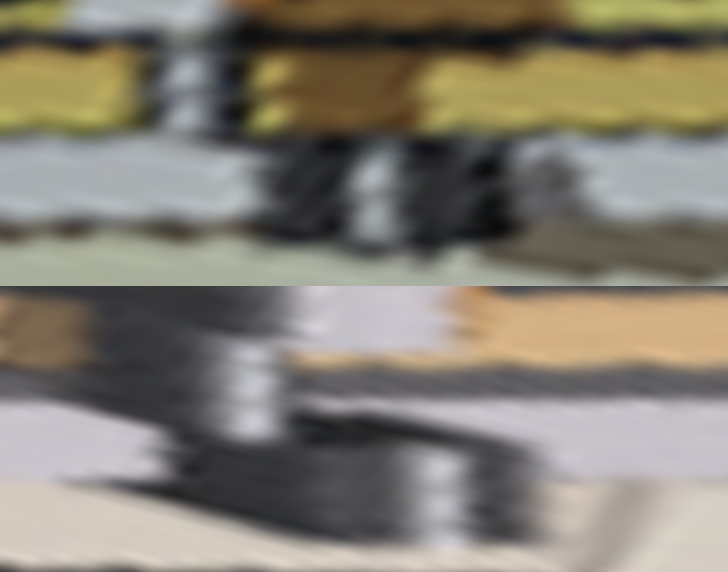

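Call:
{"op": "play_rows", "data": {
  "rows": [
    [-27,-45,0,0,0,0,1],
    [-27,-45,0,0,0,0,1],
    [-27,-45,0,0,0,0,1],
    [-27,-45,0,0,0,0,1],
    [-27,-45,0,0,0,0,1],
    [-27,-45,0,0,0,0,1],
    [-27,-45,0,0,0,0,1],
    [-27,-45,0,0,0,0,1],
    [-27,-45,0,0,0,0,1],
    [-27,-45,0,0,0,0,1],
    [0,0,0,0,0,0,1],
    [0,0,0,0,0,0,1]
  ],
  "force": 30
}}

```text
time_s: 2.6
ee_pos: [515.1, -158.4, 232.0]
ee_rot: [[0.32, -0.947, 0.006], [-0.947, -0.32, -0.007], [0.008, -0.004, -1.0]]
ft_force: [-0.3, -0.1, -0.6]
gripper_width: -0.003
```

```bash
cat >> h.py <<'E'
WT=np.array([528.2,-144.2,94.])
def need(x=0,y=0,z=94):
    o=env.observe(); R=np.array(o['ee_rot']); P=np.array(o['ee_pos'])
    C=np.eye(3);C[:2,:2]=RR
    Rt=np.c_[-C[:,0],C[:,1],[0,0,-1]]
    tgt=np.r_[WT[:2]+RR@[x,y],z]
    loc=R.T@(tgt-P); rv=cv2.Rodrigues(R.T@Rt)[0].ravel()
    q=P[:2]-WT[:2]
    print('t',round(o['time_s'],2),'pos',P.round(1),'cr',(RR.T@q).round(1),'need',loc.round(1),'rv',rv.round(3),'F',np.array(o['ft_force']).round(2),'g',round(o['gripper_width'],3))
E
python3 - <<'E'
from h import *
need(-10,0,110)
r=np.load('pics/r0_top.npy').mean(2); s=np.load('pics/r0_side.npy').mean(2)
np.set_printoptions(linewidth=200)
# rows: y=-50-0.25*i ; image row px/1.3
def cen(prof,c,w=14):
    a=prof[c-w:c+w+1]; b=np.interp(np.arange(2*w+1),[0,2*w],[a[:4].min(),a[-4:].min()]); a=np.clip(a-np.minimum(b,a),0,None);a=a-0.3*a.max();a=np.clip(a,0,None); return -60+.25*(c-w+(a*np.arange(2*w+1)).sum()/a.sum())
for im,n,j,g in((r,'top',((50,95),72),((115,175),144)),(s,'side',((60,115),96),((130,190),169))):
    print(n,cen(im[j[0][0]:j[0][1]].mean(0),j[1]),cen(im[g[0][0]:g[0][1]].mean(0),g[1]))
E
```

```text
t 2.6 pos [ 515.1 -158.4  232. ] cr [-9.7 16.7] need [ -0.3 -16.2 122.1] rv [-0.004 -0.008  0.026] F [-0.28 -0.08 -0.63] g -0.003
top -42.05953154768583 -24.074490112935102
side -35.8641131075543 -17.684775331320395
```

Call:
{"op": "play_rows", "data": {
  "rows": [
    [0,-8,40,-0.004,-0.008,0.026,1],
    [0,-8,40,0,0,0,1],
    [0,0,30,0,0,0,1],
    [0,0,5,0,0,0,1],
    [0,0,0,0,0,0,1]
  ]
}}

```text
time_s: 3.1
ee_pos: [531.0, -160.2, 117.3]
ee_rot: [[0.288, -0.958, 0.005], [-0.958, -0.288, -0.005], [0.006, -0.004, -1.0]]
ft_force: [0.1, 0.2, 0.0]
gripper_width: 0.001
```

Run:
```python
from h import *
need(-10,0,94)
p=shot('top','t2.png'); s=shot('side','s2.png')
cv2.imwrite('pics/c2.png',np.vstack([cv2.resize(p['image'][150:250,255:405],None,fx=3,fy=3,interpolation=2),cv2.resize(s['image'][200:300,195:345],None,fx=3,fy=3,interpolation=2)])[...,::-1])
```

```text
t 3.1 pos [ 531.  -160.2  117.3] cr [-16.1   2. ] need [-6.3 -1.9 23.2] rv [-0.004 -0.006 -0.008] F [0.14 0.25 0.02] g 0.001
```

View pics/c2.png

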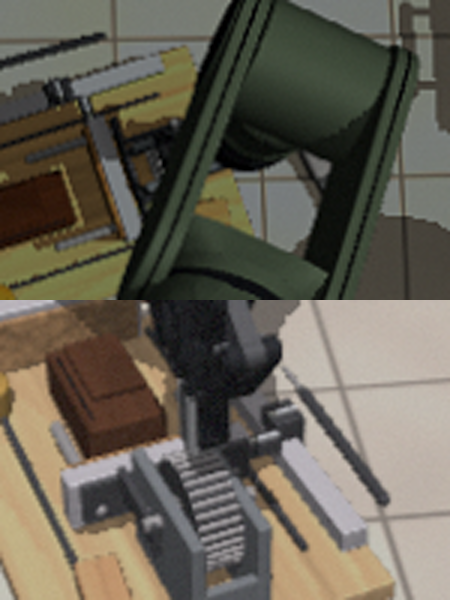

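Run:
```python
from h import *
s=shot('side'); o=env.observe()
im=cv2.resize(s['image'][200:290,195:315],None,fx=6,fy=6,interpolation=2)[...,::-1].copy()
P=np.array(o['ee_pos'])
for X,c in((P,(0,0,255)),(WT,(0,255,0)),(np.r_[P[:2],94],(255,0,0)),(np.r_[WT[:2]+RR@[0,12],94],(0,255,255)),(np.r_[WT[:2]+RR@[0,-12],94],(0,255,255))):
    u=proj(s,X); cv2.circle(im,tuple(int(v) for v in ((u-[195,200]+.5)*6)),4,c,-1)
cv2.imwrite('pics/c3.png',im)
```

```text
(no output)
```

View pics/c3.png

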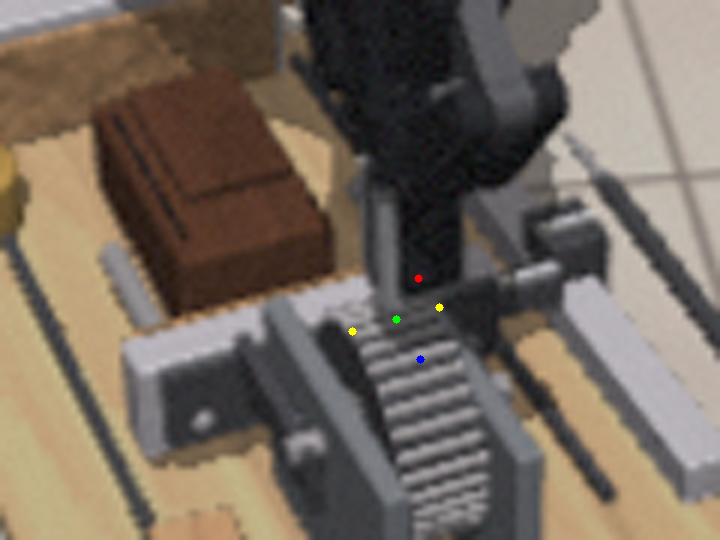

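Call:
{"op": "play_rows", "data": {
  "rows": [
    [-7,-2.5,10,-0.004,-0.006,-0.008,1],
    [0,0,10,0,0,0,1],
    [0,0,1,0,0,0,1],
    [0,0,0,0,0,0,1]
  ]
}}

```text
time_s: 3.65
ee_pos: [536.2, -153.9, 101.4]
ee_rot: [[0.297, -0.955, 0.011], [-0.955, -0.297, -0.005], [0.008, -0.009, -1.0]]
ft_force: [0.7, -0.3, 0.0]
gripper_width: -0.0
```

```bash
python3 -c "
from h import *
need(-9,-1,91)"
```

```text
t 3.65 pos [ 536.2 -153.9  101.4] cr [-11.6  -4.7] need [-2.7  3.8 10.3] rv [-0.009 -0.008  0.001] F [ 0.74 -0.34  0.05] g -0.0
```

Call:
{"op": "play_rows", "data": {
  "rows": [
    [-1,3.5,3,-0.009,-0.008,0,1],
    [0,0,3,0,0,0,1],
    [0,0,2,0,0,0,1],
    [0,0,0,0,0,0,1]
  ]
}}

```text
time_s: 4.05
ee_pos: [532.9, -154.2, 93.6]
ee_rot: [[0.297, -0.955, 0.001], [-0.955, -0.297, -0.0], [0.0, -0.0, -1.0]]
ft_force: [-1.4, 0.8, 1.8]
gripper_width: 0.001
```

```bash
python3 -c "
from h import *
need(-9,-1,91)"
```

```text
t 4.05 pos [ 532.9 -154.2   93.6] cr [-10.9  -1.5] need [-1.9  0.5  2.6] rv [-0.    -0.     0.001] F [-1.41  0.79  1.84] g 0.001
```

Call:
{"op": "play_rows", "data": {
  "rows": [
    [0,0,1.5,0,0,0,1],
    [0,0,1.5,0,0,0,1],
    [0,0,0,0,0,0,1]
  ]
}}

```text
time_s: 4.35
ee_pos: [533.2, -155.1, 92.5]
ee_rot: [[0.297, -0.955, 0.001], [-0.955, -0.297, -0.002], [0.002, -0.0, -1.0]]
ft_force: [-1.9, -0.4, 5.3]
gripper_width: -0.0
```

```bash
python3 -c "
from h import *
need(-9,-1,91)"
```

```text
t 4.35 pos [ 533.2 -155.1   92.5] cr [-11.9  -1.6] need [-2.9  0.6  1.5] rv [-0.    -0.002  0.002] F [-1.88 -0.43  5.31] g -0.0
```

Call:
{"op": "play_rows", "data": {
  "rows": [
    [0,0,2,0,0,0,1],
    [-2,0,1,0,0,0,1],
    [-3,0,0.5,0,0,0,1],
    [-3,0,0.3,0,0,0,1],
    [-3,0,0.3,0,0,0,1],
    [-3,0,0.3,0,0,0,1],
    [-3,0,0.3,0,0,0,1],
    [-3,0,0.3,0,0,0,1],
    [0,0,0,0,0,0,1]
  ]
}}

```text
time_s: 5.25
ee_pos: [529.8, -143.9, 93.6]
ee_rot: [[0.298, -0.954, 0.008], [-0.954, -0.298, -0.019], [0.021, -0.002, -1.0]]
ft_force: [-2.6, -1.3, 4.6]
gripper_width: 0.001
```

```bash
python3 -c "
from h import *
need(9,-1,91)
both('r1',2)"
```

```text
t 5.25 pos [ 529.8 -143.9   93.6] cr [-0.2 -1.7] need [-9.2  0.6  2.4] rv [-0.002 -0.021  0.003] F [-2.6  -1.29  4.62] g 0.001
[(286, 728, 3), (286, 728, 3)]
```

View pics/r1.png

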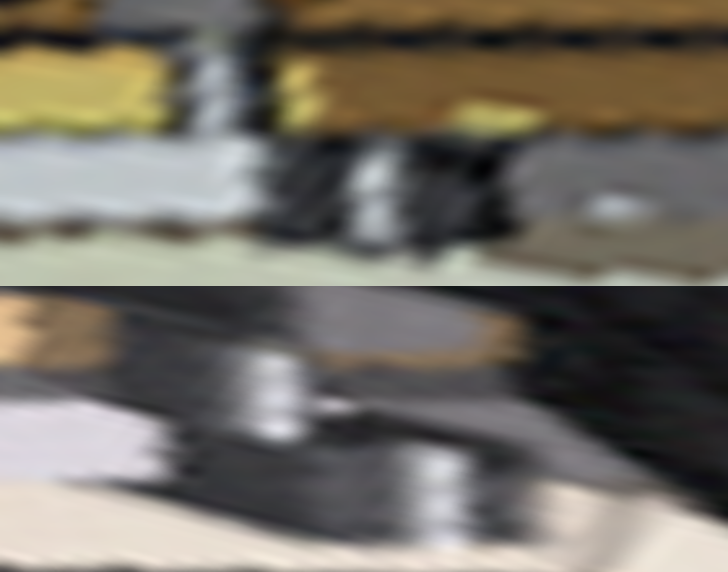

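Call:
{"op": "play_rows", "data": {
  "rows": [
    [-2,0,1,-0.002,-0.02,0,1],
    [-4,0,1,0,-0.003,0,1],
    [-4,0,0.7,0,-0.003,0,1],
    [-4,0,0.7,0,-0.003,0,1],
    [-4,0,0.7,0,-0.003,0,1],
    [0,0,0,0,0,0,1]
  ]
}}

```text
time_s: 6.05
ee_pos: [525.6, -126.9, 90.1]
ee_rot: [[0.297, -0.955, -0.003], [-0.955, -0.297, 0.015], [-0.015, -0.002, -1.0]]
ft_force: [-0.0, 0.4, 3.2]
gripper_width: -0.0
```

```bash
python3 -c "
from h import *
need(9,-1,91)"
```

```text
t 6.05 pos [ 525.6 -126.9   90.1] cr [17.3 -2.7] need [ 8.3  1.7 -1.1] rv [-0.002  0.015  0.002] F [-0.05  0.38  3.22] g -0.0
```

Call:
{"op": "play_rows", "data": {
  "rows": [
    [0,0,-12,0,0.015,0,1],
    [10,1,0,0,0,0,1],
    [15,0.5,0,0,0,0,1],
    [5,0,0,0,0,0,1],
    [0,0,0,0,0,0,1]
  ]
}}

```text
time_s: 6.55
ee_pos: [533.6, -158.2, 101.2]
ee_rot: [[0.297, -0.955, 0.001], [-0.955, -0.297, 0.001], [-0.001, -0.001, -1.0]]
ft_force: [-0.5, -0.6, -0.5]
gripper_width: -0.001
```

```bash
python3 -c "
from h import *
need(-11,-1,93)
both('r2',2)"
```

```text
t 6.55 pos [ 533.6 -158.2  101.2] cr [-15.  -1.] need [-4.   0.   8.2] rv [-0.001  0.001  0.002] F [-0.49 -0.62 -0.45] g -0.001
[(286, 728, 3), (286, 728, 3)]
```

View pics/r2.png

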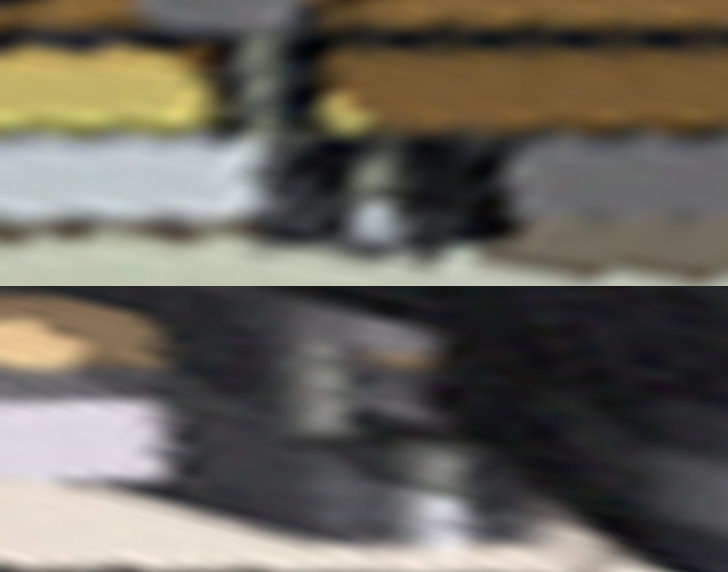

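Call:
{"op": "play_rows", "data": {
  "rows": [
    [-3,0,4,0,0,0,1],
    [0,0,3,0,0,0,1],
    [0,0,2,0,0,0,1],
    [0,0,2,0,0,0,1],
    [0,0,0.5,0,0,0,1]
  ]
}}

```text
time_s: 7.25
ee_pos: [533.0, -154.0, 91.1]
ee_rot: [[0.3, -0.954, 0.002], [-0.954, -0.3, -0.001], [0.002, -0.002, -1.0]]
ft_force: [-1.5, -1.0, 5.9]
gripper_width: 0.0
```

```bash
python3 -c "
from h import *
need(-11,-1,91)"
```

```text
t 7.25 pos [ 533.  -154.    91.1] cr [-10.7  -1.7] need [0.3 0.7 0.1] rv [-0.002 -0.002  0.005] F [-1.51 -0.99  5.86] g 0.0
```

Call:
{"op": "play_rows", "data": {
  "rows": [
    [-3,0.3,0.5,0,-0.002,0.003,1],
    [-4,0.2,0.5,0,-0.003,0,1],
    [-4,0.2,0.5,0,-0.003,0,1],
    [-4,0.2,0.5,0,-0.003,0,1],
    [-4,0.2,0.5,0,-0.003,0,1],
    [-4,0,0.5,0,-0.003,0,1],
    [0,0,0,0,0,0,1]
  ]
}}

```text
time_s: 7.95
ee_pos: [527.7, -136.7, 93.4]
ee_rot: [[0.3, -0.954, 0.004], [-0.954, -0.299, 0.003], [-0.002, -0.005, -1.0]]
ft_force: [-1.2, -0.7, 4.0]
gripper_width: 0.004
```

```bash
python3 -c "
from h import *
need(14,-1,91)"
```

```text
t 7.95 pos [ 527.7 -136.7   93.4] cr [ 7.3 -1.8] need [-6.7  0.7  2.4] rv [-0.005  0.002  0.004] F [-1.21 -0.73  4.05] g 0.004
```

Call:
{"op": "play_rows", "data": {
  "rows": [
    [-3,0.3,1.2,0,0,0,1],
    [-3,0.2,1,0,0,0,1],
    [-2,0.2,0.5,0,0,0,1],
    [0,0,0,0,0,0,1]
  ]
}}

```text
time_s: 8.35
ee_pos: [524.7, -127.2, 90.6]
ee_rot: [[0.3, -0.954, 0.004], [-0.954, -0.3, 0.006], [-0.005, -0.006, -1.0]]
ft_force: [-1.6, -0.3, 4.7]
gripper_width: 0.002
```

```bash
python3 -c "
from h import *
need(14,-1,91)"
```

```text
t 8.35 pos [ 524.7 -127.2   90.6] cr [17.3 -1.7] need [ 3.3  0.7 -0.4] rv [-0.006  0.005  0.004] F [-1.6  -0.29  4.67] g 0.002
```

Call:
{"op": "play_rows", "data": {
  "rows": [
    [0,0,-12,0,0,0,1],
    [10,0.5,0,0,0,0,1],
    [12,0.5,0,0,0,0,1],
    [3,0,0,0,0,0,1],
    [0,0,0,0,0,0,1]
  ]
}}

```text
time_s: 8.85
ee_pos: [530.8, -152.2, 100.9]
ee_rot: [[0.299, -0.954, 0.002], [-0.954, -0.299, 0.009], [-0.008, -0.004, -1.0]]
ft_force: [0.6, -0.2, 0.5]
gripper_width: 0.001
```

```bash
python3 -c "
from h import *
need(-9,-1,91)
both('r3',2)"
```

```text
t 8.85 pos [ 530.8 -152.2  100.9] cr [-8.4 -0.1] need [ 0.7 -0.8  9.9] rv [-0.004  0.008  0.004] F [ 0.61 -0.16  0.47] g 0.001
[(286, 728, 3), (286, 728, 3)]
```

View pics/r3.png

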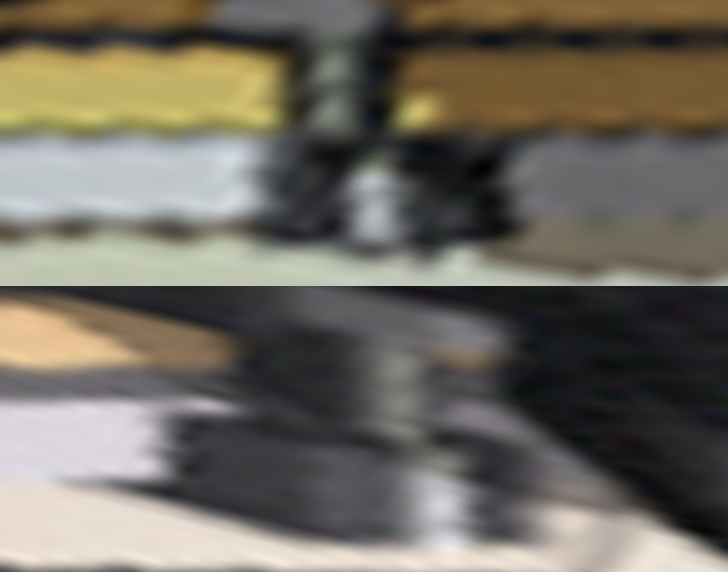

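Call:
{"op": "play_rows", "data": {
  "rows": [
    [0,-0.5,4,0,0.006,0,1],
    [0,0,3,0,0,0,1],
    [0,0,2,0,0,0,1],
    [0,0,2,0,0,0,1],
    [0,0,0.5,0,0,0,1]
  ]
}}

```text
time_s: 9.55
ee_pos: [531.4, -151.1, 91.0]
ee_rot: [[0.302, -0.953, 0.004], [-0.953, -0.302, 0.001], [0.0, -0.004, -1.0]]
ft_force: [-2.8, -1.1, 7.1]
gripper_width: 0.001
```

```bash
python3 -c "
from h import *
need(5,-1,91)"
```

```text
t 9.55 pos [ 531.4 -151.1   91. ] cr [-7.6 -1. ] need [-12.6  -0.1  -0. ] rv [-0.004 -0.     0.007] F [-2.83 -1.07  7.11] g 0.001
```

Call:
{"op": "play_rows", "data": {
  "rows": [
    [-3,0,0.5,0,0,0.005,1],
    [-4,0,0.5,0,0,0,1],
    [-4,0,0.5,0,0,0,1],
    [-3,0,0.5,0,0,0,1],
    [0,0,0,0,0,0,1]
  ]
}}

```text
time_s: 10.05
ee_pos: [528.7, -142.5, 93.9]
ee_rot: [[0.299, -0.954, 0.007], [-0.954, -0.299, -0.01], [0.012, -0.004, -1.0]]
ft_force: [-0.6, 0.9, 1.7]
gripper_width: 0.003
```

```bash
python3 -c "
from h import *
need(5,-1,91)"
```

```text
t 10.05 pos [ 528.7 -142.5   93.9] cr [ 1.5 -1. ] need [-3.6 -0.   2.8] rv [-0.004 -0.012  0.004] F [-0.57  0.95  1.67] g 0.003
```

Call:
{"op": "play_rows", "data": {
  "rows": [
    [0,0,2,0,-0.01,0,1],
    [-2,0,1,0,0,0,1],
    [-2,0,0.5,0,0,0,1],
    [0,0,0,0,0,0,1]
  ]
}}

```text
time_s: 10.45
ee_pos: [528.3, -140.8, 92.1]
ee_rot: [[0.3, -0.954, 0.005], [-0.954, -0.3, -0.003], [0.005, -0.004, -1.0]]
ft_force: [-2.7, 0.6, 5.9]
gripper_width: -0.003
```

```bash
python3 -c "
from h import *
need(5,-1,91)"
```

```text
t 10.45 pos [ 528.3 -140.8   92.1] cr [ 3.2 -1.1] need [-1.8  0.1  1.1] rv [-0.004 -0.005  0.005] F [-2.74  0.63  5.94] g -0.003
```

Call:
{"op": "play_rows", "data": {
  "rows": [
    [0,0,-8,0,0,0,1],
    [0,0,-6,0,0,0,1],
    [10,0,0,0,0,0,1],
    [0,0,0,0,0,0,1]
  ]
}}

```text
time_s: 10.85
ee_pos: [531.7, -150.3, 105.7]
ee_rot: [[0.3, -0.954, 0.005], [-0.954, -0.3, -0.001], [0.002, -0.004, -1.0]]
ft_force: [-0.3, 0.3, -0.7]
gripper_width: -0.001
```

```bash
python3 -c "
from h import *
need(-5,-1,91)
both('r4',4)"
```

```text
t 10.85 pos [ 531.7 -150.3  105.7] cr [-6.8 -1.5] need [-1.9  0.6 14.7] rv [-0.004 -0.002  0.005] F [-0.27  0.34 -0.68] g -0.001
[(286, 728, 3), (286, 728, 3)]
```

View pics/r4.png

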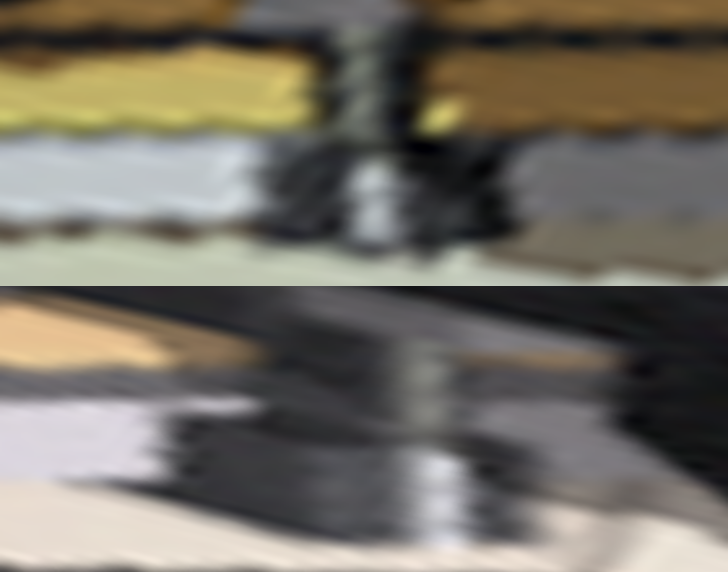

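```bash
cat >> h.py <<'E'
def cen(prof,c,w=14):
    a=prof[c-w:c+w+1]; b=np.interp(np.arange(2*w+1),[0,2*w],[a[:w].min(),a[-w:].min()]); a=np.clip(a-b,0,None);a=np.clip(a-0.4*a.max(),0,None); return -60+.25*(c-w+(a*np.arange(2*w+1)).sum()/a.sum())
def gap(tag,jt,js):
    r=np.load(f'pics/{tag}_top.npy').mean(2); s=np.load(f'pics/{tag}_side.npy').mean(2)
    for im,n,js_,jc,gs,gc in((r,'top',(50,90),jt,(130,170),375),(s,'side',(65,105),js,(145,185),441)):
        j=[cen(im[a:a+10].mean(0),int(jc/2.6)) for a in range(js_[0],js_[1],10)]; g=[cen(im[a:a+10].mean(0),int(gc/2.6)) for a in range(gs[0],gs[1],10)]
        print(n,np.round(j,2),np.round(g,2),'gap',round(np.median(g)-np.median(j),2))
E
python3 -c "
from h import *
gap('r0',187,249);gap('r3',332,393);gap('r4',360,424)"
```

```text
top [-42.1  -42.3  -41.98 -42.06] [-24.22 -24.42 -24.06 -24.11] gap 17.91
side [-35.87 -35.99 -36.04 -35.83] [-17.75 -17.65 -17.61 -17.7 ] gap 18.25
top [-28.16 -28.2  -27.85 -28.1 ] [-24.25 -24.4  -24.07 -24.12] gap 3.94
side [-22.04 -22.02 -21.9  -22.19] [-17.93 -17.67 -17.61 -17.68] gap 4.35
top [-25.45 -25.35 -25.07 -25.34] [-24.25 -24.42 -24.05 -24.11] gap 1.17
side [-19.17 -19.34 -19.24 -19.21] [-17.66 -17.65 -17.62 -17.7 ] gap 1.57
```

```bash
python3 - <<'E'
from h import *
for n in('top','side'):
    im,r,xs,ys=rect(n,2,z=30,x0=-150,x1=130,y0=-120,y1=-50,st=0.5)
    cv2.imwrite(f'pics/rail_{n}.png',np.clip(r*1.5,0,255).astype(np.uint8)[...,::-1].repeat(2,0).repeat(2,1)[:, :800])
a=np.load('pics/r0_top.npy');print(a.shape)
E
python3 - <<'E'
import cv2,numpy as np
cv2.imwrite('pics/rail.png',np.vstack([cv2.resize(cv2.imread(f'pics/rail_{n}.png'),(800,280)) for n in('top','side')]))
E
```

```text
(220, 280, 3)
```

View pics/rail.png

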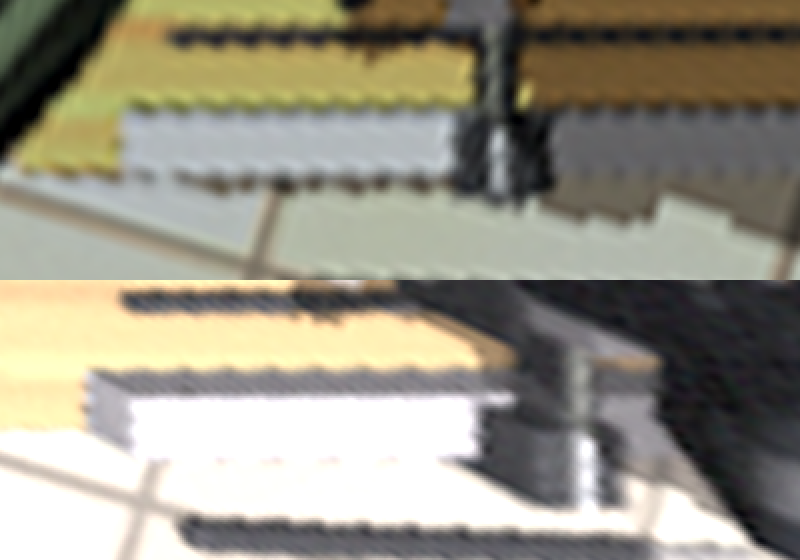

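Call:
{"op": "play_rows", "data": {
  "rows": [
    [0,-0.5,6,-0.003,0,0.003,1],
    [0,0,4,0,0,0,1],
    [0,0,2.5,0,0,0,1],
    [0,0,2,0,0,0,1],
    [0,0,1,0,0,0,1]
  ]
}}

```text
time_s: 11.95
ee_pos: [532.3, -149.3, 91.0]
ee_rot: [[0.298, -0.954, 0.002], [-0.954, -0.298, -0.002], [0.003, -0.001, -1.0]]
ft_force: [-3.4, 0.3, 7.2]
gripper_width: 0.003
```

```bash
python3 -c "
from h import *
need(-1.3,-1,91)"
```

```text
t 11.95 pos [ 532.3 -149.3   91. ] cr [-6.1 -2.4] need [-4.8  1.4 -0.1] rv [-0.001 -0.003  0.003] F [-3.39  0.31  7.2 ] g 0.003
```

Call:
{"op": "play_rows", "data": {
  "rows": [
    [-3,0,0.3,0,0,0,1],
    [-3,0,0.3,0,0,0,1],
    [-1,0,0,0,0,0,1],
    [0,0,0,0,0,0,1]
  ]
}}

```text
time_s: 12.35
ee_pos: [531.2, -146.0, 94.0]
ee_rot: [[0.299, -0.954, 0.003], [-0.954, -0.299, -0.009], [0.01, -0.001, -1.0]]
ft_force: [-1.1, 1.0, 2.1]
gripper_width: 0.003
```

```bash
python3 -c "
from h import *
need(-1.3,-1,91)
both('r5',2);gap('r5',368,434)"
```

```text
t 12.35 pos [ 531.2 -146.    94. ] cr [-2.6 -2.3] need [-1.3  1.3  3. ] rv [-0.001 -0.01   0.004] F [-1.13  1.04  2.13] g 0.003
[(286, 728, 3), (286, 728, 3)]
top [-24.75 -24.3  -24.49 -24.55] [-24.28 -24.44 -24.08 -24.12] gap 0.32
side [-18.41 -18.34 -18.37 -18.9 ] [-17.74 -17.68 -17.63 -17.68] gap 0.71
```

View pics/r5.png

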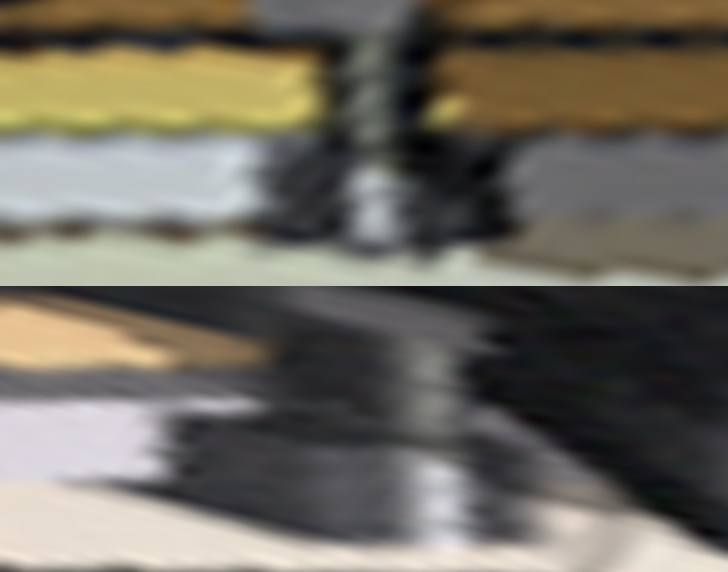

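Call:
{"op": "play_rows", "data": {
  "rows": [
    [-0.5,0,1.5,0,-0.01,0,1],
    [-2,0,1,0,0,0,1],
    [0,0,0,0,0,0,1]
  ]
}}

```text
time_s: 12.85
ee_pos: [531.0, -145.1, 92.0]
ee_rot: [[0.299, -0.954, 0.001], [-0.954, -0.299, -0.001], [0.002, -0.001, -1.0]]
ft_force: [-2.6, 0.9, 5.9]
gripper_width: -0.004
```

```bash
python3 -c "
from h import *
need(-1.3,-1,91)
both('r6',2);gap('r6',370,437)"
```

```text
t 12.85 pos [ 531.  -145.1   92. ] cr [-1.7 -2.4] need [-0.4  1.4  1. ] rv [-0.001 -0.002  0.004] F [-2.6   0.87  5.95] g -0.004
[(286, 728, 3), (286, 728, 3)]
top [-24.11 -24.   -24.14 -23.94] [-24.3  -24.43 -24.06 -24.1 ] gap -0.15
side [-19.55 -19.74 -19.05 -19.7 ] [-17.73 -17.64 -17.63 -17.68] gap 1.96
```

Call:
{"op": "play_rows", "data": {
  "rows": [
    [0,0,-8,0,0,0,1],
    [0,0,-10,0,0,0,1],
    [0,0,-5,0,0,0,1],
    [0,0,0,0,0,0,1]
  ]
}}

```text
time_s: 13.45
ee_pos: [531.2, -144.7, 115.4]
ee_rot: [[0.299, -0.954, 0.001], [-0.954, -0.299, 0.0], [0.0, -0.001, -1.0]]
ft_force: [-0.1, 0.1, 0.1]
gripper_width: 0.0
```

```bash
python3 -c "
from h import *
need(-1.3,-1,91)
both('r7',4);gap('r7',370,435)"
```

```text
t 13.45 pos [ 531.2 -144.7  115.4] cr [-1.3 -2.7] need [-0.   1.7 24.4] rv [-0.001 -0.     0.004] F [-0.12  0.1   0.15] g 0.0
[(286, 728, 3), (286, 728, 3)]
top [-24.04 -24.01 -24.43 -24.51] [-24.22 -24.45 -24.07 -24.11] gap 0.07
side [-18.38 -17.79 -18.61 -18.58] [-17.75 -17.66 -17.63 -17.67] gap 0.82
```

View pics/r7.png

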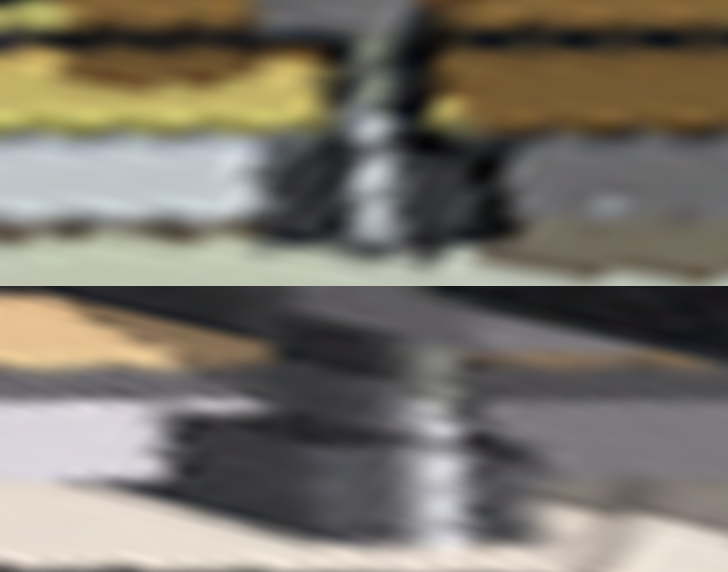

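Call:
{"op": "play_rows", "data": {
  "rows": [
    [0,0,-40,0,0,0,1],
    [0,0,-45,0,0,0,1],
    [0,0,-30,0,0,0,1],
    [45,0,0,0,0,0,1],
    [45,0,0,0,0,0,1],
    [45,0,0,0,0,0,1],
    [45,0,0,0,0,0,1],
    [45,0,0,0,0,0,1],
    [0,0,0,0,0,0,1],
    [0,0,0,0,0,0,1]
  ]
}}

```text
time_s: 14.85
ee_pos: [599.0, -365.1, 228.4]
ee_rot: [[0.302, -0.953, -0.006], [-0.953, -0.302, 0.004], [-0.006, 0.004, -1.0]]
ft_force: [-0.7, 0.9, 0.4]
gripper_width: -0.001
```

```bash
python3 -c "
from h import *
need(-3,-1,120)
both('r8',5);gap('r8',370,435)"
```

```text
t 14.85 pos [ 599.  -365.1  228.4] cr [-231.9   -2.4] need [-228.3   -0.7  109.6] rv [0.004 0.005 0.007] F [-0.74  0.91  0.44] g -0.001
[(286, 728, 3), (286, 728, 3)]
top [-23.97 -24.05 -24.4  -24.32] [-24.22 -24.44 -24.07 -24.12] gap 0.02
side [-18.36 -18.06 -18.21 -18.52] [-17.75 -17.64 -17.63 -17.73] gap 0.6
```

View pics/r8.png

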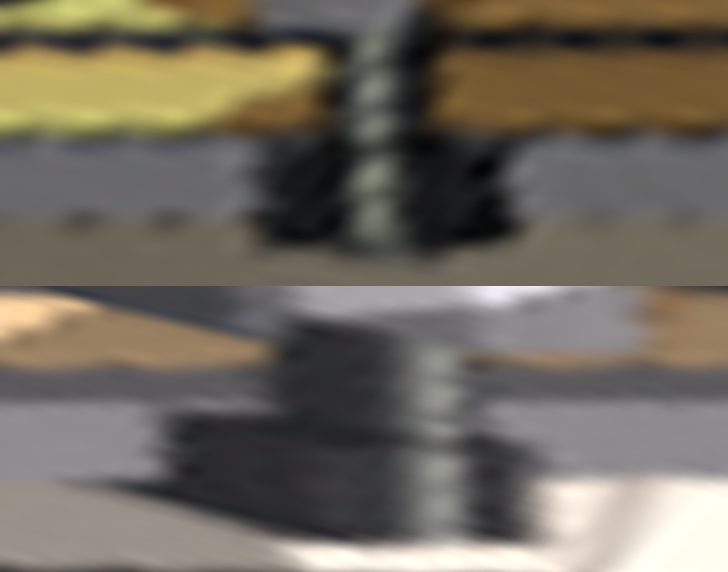

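```bash
python3 -c "
from h import *
shot('side','fin.png'); print(env.observe()['ft_force'])"
```

```text
[ 0.67121365  0.22090271 -0.62812325]
```

View pics/fin.png

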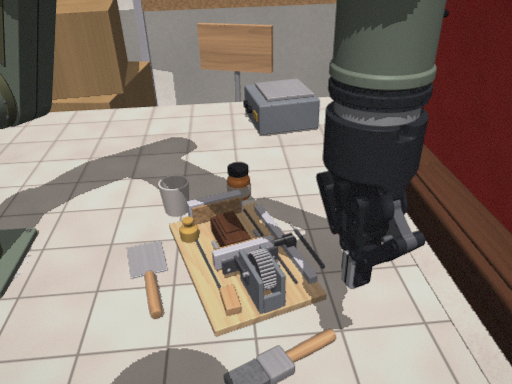

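The picture shows the arm clear of the cradle. The jaw pointer (about 290, 240) is level with the gauge, there is still a gap to the timber, and all the bystanders are where they started.

```bash
python3 -c "
from h import *
print(env.sign_off())"
```

```text
the job is handed in; nothing more can be done
None
```

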